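# Stand the guide posts up in the swing-up cups

## Task

Take the spanner that lies across the loader and lay it flat in the tool tray. Then push each of the two guide posts along its lane fully home into its lying cup and swing both cups right up by their crank handles, so that both posts end up standing upright in the cups, resting on the cup floors. Do not disturb the other things on the bench, including the collar between the lanes.

Things in the scene. Friction and masses are not known exactly. Their poses are not given: they have to be found in the camera images.
- loader: the post loader, fixed: aluminium base plate 410 x 180 mm, 8 mm thick, with two parallel lanes along its x axis, each ending in a swing-up cup. Origin: underside, midway between the lanes, in line with the mouths of the lying cups. x points along the lanes to the cups, z up. Lane middles at y = +0.048 m (cup_a) and -0.048 (cup_b). The plate runs from x = -0.28 to 0.13.
- post_long: the long guide post: plain round aluminium bar, 28 mm diameter, 145 mm long, about 0.24 kg, lying in one of the lanes. Origin: its centre; x along its axis (both ends alike).
- post_short: the short guide post: the same, 110 mm long, lying in the other lane; either post may be in either lane. Origin: its centre; x along its axis.
- spanner: steel open-ended spanner, 200 mm long, lying across both lanes on top of the lane walls, between the posts and the cups, so that the posts cannot pass. Origin: middle of its length, on its underside; x along it; its shank is 17 mm wide and 7 mm thick. About 0.15 kg.
- tray: shallow black tool tray, fixed, outside 250 x 130 mm and 22 mm high, walls 4 mm, floor 4 mm thick; it stands at the left or the right of the loader (the meter is on the other side). Origin: centre of its underside; x along its length.
- meter: grey handheld meter lying flat, fixed, 190 x 90 x 40 mm. Origin: centre of its underside.
- cup_a (a joint): tilt of the cup at the end of the +y lane, rad: 0 = lying, mouth facing the lane; 1.571 = upright on its stop, mouth up. It turns about a line parallel to the loader's y axis through loader point x = 0.072, z = 0.010 m. Gravity drops it back to 0 unless past about 1.35, then on to 1.571.
- cup_a_lane (a point): middle of the +y lane's floor in line with the mouth of its lying cup; x along the lane towards the cup, z up. Floor 14 mm above the table; lane 34 mm wide inside, from x = -0.27 m (open rear end) to 0, between 5 mm thick walls with tops 34 mm above the table.
- cup_a_seat (a point): centre of that cup's inner floor. x points from the mouth into the cup floor (along the lane when lying, straight down when upright). The cup is a square dark steel socket, inside 38 x 38 mm, 66 mm deep, walls and floor 5 mm.
- cup_a_pin (a point): on the axis of that cup's crank handle, a black bar 12 mm thick parallel to the loader's y axis, from 33 to 108 mm off the lane's middle on the outer (+y) side; this point 70 mm off. It circles the turning line at 90 mm radius: cup lying: 64 mm nearer the lane than that line and 64 mm above it; upright: 64 mm beyond and 64 mm above. Push it along the arc to raise the cup.
- cup_b (a joint): tilt of the cup at the end of the -y lane, rad: 0 = lying, mouth facing the lane; 1.571 = upright on its stop, mouth up. It turns about a line parallel to the loader's y axis through loader point x = 0.072, z = 0.010 m. Gravity drops it back to 0 unless past about 1.35, then on to 1.571.
- cup_b_lane (a point): middle of the -y lane's floor in line with the mouth of its lying cup; x along the lane towards the cup, z up. Floor 14 mm above the table; lane 34 mm wide inside, from x = -0.27 m (open rear end) to 0, between 5 mm thick walls with tops 34 mm above the table.
- cup_b_seat (a point): centre of that cup's inner floor. x points from the mouth into the cup floor (along the lane when lying, straight down when upright). The cup is a square dark steel socket, inside 38 x 38 mm, 66 mm deep, walls and floor 5 mm.
- cup_b_pin (a point): on the axis of that cup's crank handle, a black bar 12 mm thick parallel to the loader's y axis, from 33 to 108 mm off the lane's middle on the outer (-y) side; this point 70 mm off. It circles the turning line at 90 mm radius: cup lying: 64 mm nearer the lane than that line and 64 mm above it; upright: 64 mm beyond and 64 mm above. Push it along the arc to raise the cup.
- dispenser: white plastic dispenser bottle, 60 mm diameter, 140 mm tall, standing on the mat on the far side of the loader; leave it alone. Origin: centre of its underside.
- tape: roll of clear tape lying flat on the mat on the robot's side of the loader, 90 mm outer diameter, 30 mm tall; leave it alone. Origin: centre of its underside.
- collar: loose steel collar, 34 mm diameter, 30 mm tall, standing on the base plate between the two lanes; leave it alone. Origin: centre of its underside.
- driver: screwdriver, 180 mm long, lying on the mat beyond the loader; leave it alone. Origin: centre of its underside.
- tin: steel tin, 70 mm diameter, 70 mm tall, beyond the loader; leave it alone. Origin: centre of its underside.
- mouse: white computer mouse, 100 x 60 mm, 33 mm tall, at the left of the mat; leave it alone. Origin: centre of its underside.
Things that resemble listed ones, but are neither listed nor needed, are in the scene too. What is shaped like the post_long but blue or red is not meant.

How it is judged:
On the way:
1. the spanner lies in the tool tray (x of spanner in the frame of tray between -0.035 and 0.035 m and y of spanner in the frame of tray between -0.06 and 0.06 m and height (world z) of spanner below 0.022 m and linear speed of spanner below 0.02 m/s), for 0.2 s.
At the end, for the whole second after the job is handed in: The spanner lies flat within the tool tray; one post stands in each cup (either way), its lower end on the cup floor (within 6 to 10 mm), in line with the cup within 0.2 rad and centred within 16 mm; both cups are upright (joint above 1.47 rad); posts and spanner are at rest (all of step 1 and ((x of post_long in the frame of cup_a_seat between -0.0825 and -0.0665 m and value of joint each of cup_a, cup_b above 1.47 rad and angle between the x axis of post_long and the x axis of cup_a_seat, either way round below 0.2 rad and y of post_long in the frame of cup_a_seat between -0.016 and 0.016 m and z of post_long in the frame of cup_a_seat between -0.016 and 0.016 m and x of post_short in the frame of cup_b_seat between -0.065 and -0.049 m and angle between the x axis of post_short and the x axis of cup_b_seat, either way round below 0.2 rad and y of post_short in the frame of cup_b_seat between -0.016 and 0.016 m and z of post_short in the frame of cup_b_seat between -0.016 and 0.016 m) or (x of post_long in the frame of cup_b_seat between -0.0825 and -0.0665 m and value of joint each of cup_b, cup_a above 1.47 rad and angle between the x axis of post_long and the x axis of cup_b_seat, either way round below 0.2 rad and y of post_long in the frame of cup_b_seat between -0.016 and 0.016 m and z of post_long in the frame of cup_b_seat between -0.016 and 0.016 m and x of post_short in the frame of cup_a_seat between -0.065 and -0.049 m and angle between the x axis of post_short and the x axis of cup_a_seat, either way round below 0.2 rad and y of post_short in the frame of cup_a_seat between -0.016 and 0.016 m and z of post_short in the frame of cup_a_seat between -0.016 and 0.016 m)) and linear speed of each of post_long, post_short below 0.05 m/s); the robot touches nothing.
It fails at once if a bystander (dispenser, tape, collar, driver, tin or mouse) was moved by more than 30 mm (distance of any of dispenser, tape, collar, driver, tin, mouse from where it was at the start of the episode above 0.03 m).
It also fails if it takes over 72 s, if anything falls off the work surface, if the arm or the gripper's body presses on something with over 40 N, if the wrist force passes 120 N, or if a joint passes its speed limit or range.

## Robot

A 7-joint arm with a two-finger parallel gripper is mounted at the origin on the work surface. World frame = base frame: x ahead of the robot, y to its left, z up, the work surface at z = 0. Lengths are in m, angles in rad, forces in N, time in s.
With the tool pointing down it reaches from about 0.425 to 0.925 m from the base axis. Payload 6.8 kg.
Tool frame: the origin (TCP) lies midway between the tips of the shut fingers; the grasp point (between the pads) lies 19 mm behind it (robot.grip_point_offset is the distance from the TCP to the grasp point, in m); z points along the fingers, y is the line along which they close (so a half turn about z gives the same grasp; the last joint's range is limited). The gripper opens to 85 mm and grips with 20 to 120 N. Pads are 22 mm wide; open, the fingers measure 114 mm over their backs; the gripper's body (76 mm by 85 mm) begins 54 mm behind the grasp point. The pads swing forward as they close: fully open they stand 13 mm farther back than shut.
Start: joints at [1.109, 0.477, 0.022, 1.555, -0.011, 1.109, -0.083], TCP at [0.234, -0.633, 0.231] pointing down, gripper open.
Joint ranges: [-2.96, 2.96], [-0.34, 2.1], [-1.41, 1.46], [0.24, 2.44], [-1.37, 4.51], [0.17, 1.92], [-2.96, 2.96]. Speed limits (rad/s): [2.39, 2.39, 3.14, 3.14, 3.14, 3.14, 3.14].

## Interface

Orientations are given as a 3x3 rotation matrix whose columns are the frame's x, y, z axes.
In Python, from rig import robot, viewer, models gives the robot as it stands.
- The arm moves only by the tool move_arm, never from a script. Its argument "steps" is a list of rows, each a list of 2 entries, a list of its own where there are three numbers: the shift along the tool's x, y, z as a fraction of full scale, then the turn, a rotation vector about the tool's x, y, z as a fraction of full scale. A call has 1 to 20 rows; each row shifts and turns the commanded pose from where the row before left it, along the tool's axes as they then stand; what a row does not reach is not made up. Full scale, the value 1, is 500 mm for a shift and pi rad for a turn. A row lasts 1/10 s, in which the tool goes at most 50 mm and 8.59 degrees, less where a joint would pass 70% of its speed; a pose out of reach is approached as far as the arm can. A call with a number of a shift or a turn outside -1 to 1 is refused whole. A call with a gripper value outside its range is refused whole. "grip" is the opening, from -1 (shut) to 1 (fully open), set as the call begins (left out, the last holds). The fingers move at their own pace and stop on an object; the grip force is fixed at half the most. Time passes only in rows, so rows that do not move let the fingers close. It gives the time, the measured TCP pose, the force, the opening and the grip force at its end, in the units of the state.
- robot.state(): the state, without advancing time (a new reading comes with each control period).
- viewer.snapshot(name): name is "scene" or "top"; returns (picture, depth): 420x560x3 uint8, red, green, blue; 420x560 float32, m along the optical axis (not along the pixel's ray), 0 where there is no reading.
- viewer.calibration(name): a dict with "intrinsics" (3x3 intrinsics, pixels), "k1" (the pictures are not rectified: a ray, as slopes to the right and down, at radius r is drawn at 1 + k1 r^2 times it, then the intrinsics apply), "rvec" (rotation vector, rad) and "tvec" (3), from world to camera coordinates, as OpenCV has them. Camera axes: x right, y down, z forward; pixel columns grow to the right and rows downward; lengths in m; the calibration is good to about 2 mm. A picture is of the moment at which its call begins. calibration takes no time and is no camera call.
- robot.close_job(): hands the job in; it is judged then, once.
Trained networks look in the newest picture that a camera, given by its name, has taken for a name from the list of things; names that differ only in an ending like _2 or _b are one class to them, and where a whole thing is asked for, a point or a joint stands for the part that bears it (a point fixed in the world has none). Each returns a list of dicts, best first, with "confidence" (0 to 1); they miss things now and then, are a little off and sometimes report something else, mostly with a low value. They report only what shows in the picture. A call takes as long as a camera call. They do not tell look-alikes from the thing itself.
- models.masks_of(target, camera): "mask" (420x560 bool, what is visible of it).
- models.mark_of(target, camera): "at" ([x, y, z] in m, in world coordinates, good to about 4 mm: a listed point, or the origin of a listed thing).
The state is a dict: "clock": time; "joint_pos": joint angles; "joint_velocities": joint speeds; "joint_torque": joint torques, N m; "eef_pos": TCP position; "ee_rot": TCP orientation; "wrist_force": force on the tool from outside, world axes, zero at the start; "torque": the same for the moment, N m; "grip_width": finger opening in m; "grip_force": force on a finger pad.
Only numpy, scipy, OpenCV 4.12 (cv2) and the standard library are available. Lean on these libraries where they do the work, as an engineer would, in place of code of your own. Each camera call takes 0.05 s, during which the arm holds its last target. There are 200 camera calls.

## Working session

There is one attempt and no reset: what is moved stays moved. The work goes in short steps, Python scripts to look and compute and a tool call to move; the robot and the scene stay as the last step left them, time stands still between calls to the robot, and variables do not carry over. Pictures are saved under pics/ and viewed, at most 10 in all, crops included, and the job is handed in when it is done.

Besides the shell and the picture viewer there is one more tool, called after "Emit:" as name(argument=value, ...), one argument or row to a line, values as JSON. move_arm: Moves the arm, as the interface text tells. Its arguments: {"type":"object","properties":{"steps":{"type":"array","items":{"type":"array"}},"grip":{"type":"number"}},"required":["steps"]}

```bash
ls; mkdir -p pics; cat > h.py <<'E'
from rig import robot, viewer, models
import numpy as np, cv2
def snap(n,f=None):
    p,d=viewer.snapshot(n)
    if f: cv2.imwrite('pics/'+f,p[:,:,::-1])
    return p,d
def cal(n):
    c=viewer.calibration(n); R=cv2.Rodrigues(np.array(c['rvec'],float))[0]
    return np.array(c['intrinsics']),c['k1'],R,np.array(c['tvec'],float).ravel()
def rays(n,px):
    K,k1,R,t=cal(n); px=np.atleast_2d(np.array(px,float))
    q=np.c_[(px[:,0]-K[0,2])/K[0,0],(px[:,1]-K[1,2])/K[1,1]]
    u=q.copy()
    for _ in range(20): u=q/(1+k1*(u**2).sum(1,keepdims=True))
    return -R.T@t,np.c_[u,np.ones(len(u))]@R
def atz(n,px,z):
    C,r=rays(n,px); s=(z-C[2])/r[:,2]; return C+s[:,None]*r
def cloud(n,px,d):
    C,r=rays(n,px); px=np.atleast_2d(np.array(px,int)); return C+d[px[:,1],px[:,0]][:,None]*r
def proj(n,P):
    K,k1,R,t=cal(n); q=np.atleast_2d(P)@R.T+t; u=q[:,:2]/q[:,2:]; u=u*(1+k1*(u**2).sum(1,keepdims=True))
    return u*[K[0,0],K[1,1]]+K[:2,2]
E
python3 - <<'E'
from h import *
a,_=snap('scene'); b,_=snap('top')
cv2.imwrite('pics/s1.png',a[:,:,::-1]);cv2.imwrite('pics/t1.png',b[:,:,::-1])
for n in 'scene','top':
  K,k1,R,t=cal(n); print(n,-R.T@t,R[2],K[0,0])
  for o in ['loader','post_long','post_short','spanner','tray','meter','cup_a_lane','cup_a_seat','cup_a_pin','collar','tape','dispenser']:
    for m in models.mark_of(o,n)[:3]: print(o,np.round(m['at'],3),round(m['confidence'],2),proj(n,m['at']).round()[0])
s=robot.state(); print({k:np.round(v,3) for k,v in s.items()})
E
```

```text
pics
scene [ 0.97333494 -0.94030729  0.74391103] [-0.36820593  0.73255266 -0.57253035] 405.4192231134212
loader [ 0.556  0.037 -0.001] 0.87 [294. 208.]
loader [ 0.518 -0.143  0.028] 0.45 [257. 229.]
loader [0.67  0.052 0.073] 0.41 [331. 195.]
post_long [ 0.516 -0.573  0.017] 0.89 [161. 345.]
post_long [ 0.518 -0.145  0.027] 0.81 [257. 230.]
post_long [0.338 0.128 0.012] 0.78 [249. 177.]
post_short [ 0.609 -0.116  0.025] 0.54 [290. 233.]
spanner [0.556 0.004 0.032] 0.72 [290. 205.]
tray [ 0.522  0.412 -0.001] 0.66 [325. 157.]
meter [ 0.522 -0.4    0.003] 0.78 [209. 296.]
meter [0.51  0.029 0.013] 0.5 [280. 202.]
cup_a_lane [0.508 0.032 0.014] 0.95 [280. 202.]
cup_a_lane [ 0.566 -0.13   0.009] 0.5 [274. 237.]
cup_a_seat [0.503 0.102 0.032] 0.97 [288. 186.]
cup_a_seat [0.671 0.049 0.072] 0.68 [331. 196.]
cup_a_seat [ 0.556  0.037 -0.001] 0.47 [294. 208.]
cup_a_pin [0.433 0.039 0.072] 0.87 [260. 180.]
cup_a_pin [ 0.414 -0.167  0.002] 0.16 [222. 231.]
collar [ 0.563 -0.13   0.005] 0.62 [273. 237.]
tape [ 0.418 -0.171  0.004] 0.68 [223. 232.]
dispenser [ 0.734 -0.132  0.002] 0.65 [329. 256
[... 1015 characters left out ...]
15 -0.002] 0.64 [126. 214.]
dispenser [ 0.734 -0.132 -0.002] 0.65 [307. 145.]
{'clock': np.float64(1.3), 'joint_pos': array([ 1.109,  0.477,  0.022,  1.555, -0.011,  1.109, -0.083]), 'joint_velocities': array([-0.001, -0.   , -0.   ,  0.002, -0.   ,  0.   ,  0.001]), 'joint_torque': array([-1.0000e-03, -5.9633e+01,  1.6060e+00, -2.8154e+01,  1.2000e-02,
        2.0000e-03,  0.0000e+00]), 'eef_pos': array([ 0.234, -0.633,  0.231]), 'ee_rot': array([[ 0.938,  0.347,  0.   ],
       [ 0.347, -0.938, -0.   ],
       [ 0.   ,  0.   , -1.   ]]), 'wrist_force': array([-1.088,  0.207, -1.234]), 'torque': array([ 0.06 , -0.012,  0.03 ]), 'grip_force': np.float64(0.0), 'grip_width': np.float64(0.085)}
```

View pics/s1.png

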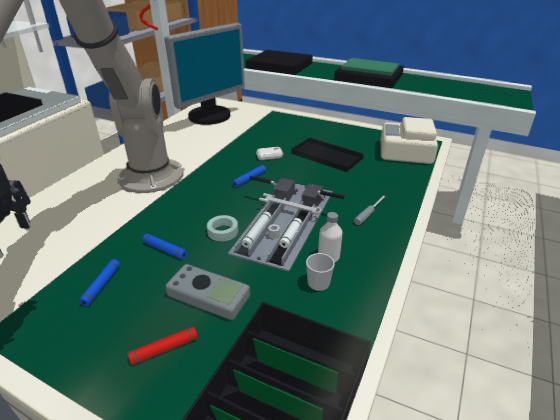

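View pics/t1.png

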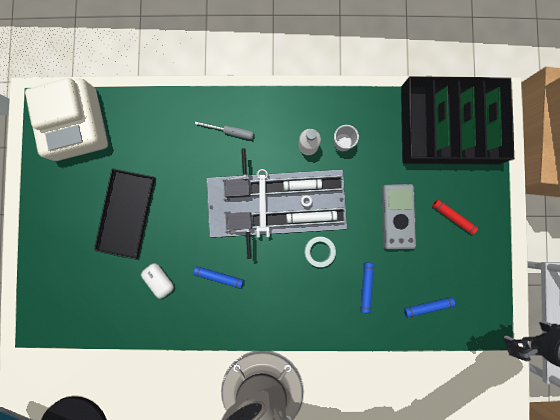

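The scene view shows the loader at about (280,222), tray at (327,153) and meter at (208,290). In the top view the loader is centred near (277,204) with its cups on the left, and the white spanner lies across it at x≈263. The long post is at (312,216) and the short one at (303,185).

Post look-alikes are blue at (218,277), (367,287) and (430,307), and red at (455,217). The real posts are the silver ones in the lanes. The tray at (126,214) is the black one at the left; the slotted black bin at (458,120) is not it.

```bash
python3 - <<'E'
from h import *
a,da=snap('scene'); b,db=snap('top')
A=cv2.resize(a[165:275,220:360],None,fx=4,fy=4,interpolation=cv2.INTER_CUBIC); B=cv2.resize(b[135:255,195:360],None,fx=4,fy=4,interpolation=cv2.INTER_CUBIC)
H=max(A.shape[0],B.shape[0]); 
cv2.imwrite('pics/c1.png',B[:,:,::-1])
M={'scene':da,'top':db}
for n in M:
  for o in ['cup_b_lane','cup_b_seat','cup_b_pin','cup_a_lane','cup_a_seat','cup_a_pin','loader']:
    for m in models.mark_of(o,n)[:3]: print(n,o,np.round(m['at'],3),round(m['confidence'],2))
  for o in ['spanner','post_long','post_short','tray','loader']:
    for m in models.masks_of(o,n)[:3]:
      ys,xs=np.nonzero(m['mask']); 
      if len(xs)<15: continue
      P=cloud(n,np.c_[xs,ys],M[n]); P=P[(M[n][ys,xs]>0)]
      z=np.median(P[:,2]); c=P.mean(0); r=cv2.minAreaRect(P[:,:2].astype(np.float32)*1000)
      print(n,o,round(m['confidence'],2),len(xs),'px',xs.mean().round(),ys.mean().round(),'z5,50,95',np.percentile(P[:,2],[5,50,95]).round(3),'c',c.round(3),'rect',np.round(r[0],1),np.round(r[1],0),round(r[2],1))
E
```

```text
scene cup_b_lane [0.6   0.038 0.016] 0.88
scene cup_b_seat [0.596 0.107 0.034] 0.89
scene cup_b_pin [0.673 0.051 0.072] 0.75
scene cup_a_lane [0.508 0.03  0.012] 0.78
scene cup_a_seat [0.501 0.101 0.029] 0.97
scene cup_a_pin [0.433 0.038 0.076] 0.87
scene loader [ 0.555  0.036 -0.002] 0.95
scene loader [0.597 0.038 0.016] 0.36
scene spanner 0.52 375 px 288.0 203.0 z5,50,95 [0.009 0.042 0.045] c [0.547 0.004 0.038] rect [541.3  15.4] [ 96. 230.] 80.9
scene post_long 0.95 908 px 163.0 345.0 z5,50,95 [0.013 0.025 0.029] c [ 0.523 -0.573  0.023] rect [ 513.3 -562.5] [148.  48.] 55.3
scene post_long 0.93 480 px 165.0 246.0 z5,50,95 [0.009 0.024 0.029] c [ 0.32  -0.313  0.022] rect [ 312.3 -298.4] [ 47. 148.] 85.8
scene post_long 0.87 353 px 255.0 230.0 z5,50,95 [0.027 0.04  0.045] c [ 0.521 -0.157  0.038] rect [ 516.8 -144.2] [ 27. 144.] 4.8
scene post_short 0.65 332 px 290.0 232.0 z5,50,95 [0.026 0.039 0.044] c [ 0.614 -0.125  0.038] rect [ 611.  -116.8] [ 38. 114.] 4.6
scene post_short 0.64 4408 px 283.0 223.0 z5,50,95 [0.007 0.015 0.059] c [ 0.57  -0.07   0.024] rect [568.4 -18.4] [306
[... 1186 characters left out ...]
43] c [ 0.516 -0.146  0.036] rect [ 516.4 -142.9] [ 33. 142.] 0.0
top post_long 0.81 487 px 429.0 307.0 z5,50,95 [0.015 0.025 0.029] c [ 0.253 -0.488  0.024] rect [ 249.  -490.5] [ 34. 144.] 12.7
top post_short 0.62 338 px 302.0 185.0 z5,50,95 [0.032 0.04  0.044] c [ 0.608 -0.117  0.039] rect [ 609.7 -116.6] [ 27. 108.] 3.8
top post_short 0.21 515 px 320.0 251.0 z5,50,95 [0.    0.029 0.033] c [ 0.415 -0.168  0.025] rect [ 414.6 -169.4] [93. 88.] 86.9
top tray 0.95 3744 px 124.0 214.0 z5,50,95 [0.    0.004 0.021] c [0.525 0.418 0.006] rect [524.9 413.7] [134. 251.] 78.8
top loader 0.64 7024 px 272.0 203.0 z5,50,95 [0.005 0.01  0.058] c [ 0.556 -0.027  0.02 ] rect [555.9 -39.2] [308. 413.] 3.5
```

View pics/c1.png

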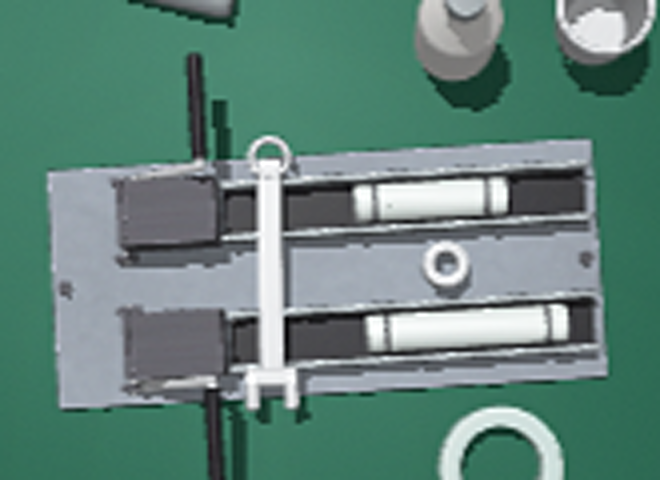

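The close crop shows the spanner shank running from (268,165) to (271,370). The posts are the two white/silver bars at (430,200) and (468,328). The lying cups are at (168,212) and (172,345), with crank bars at (195,105) and (215,430).

```bash
cat >> h.py <<'E'
E
python3 - <<'E'
from h import *
from scipy.optimize import least_squares
cp=lambda L:np.array(L)/4+[195-.4,135-.4]
pc=atz('top',cp([(48,172),(590,140),(607,376),(61,409)]),.008)[:,:2]
pl=np.array([(.13,-.09),(-.28,-.09),(-.28,.09),(.13,.09)])
mk=np.array([(.508,.031),(.503,.030),(.6005,.038),(.502,.101),(.505,.097),(.596,.107),(.433,.0385),(.438,.0355),(.673,.051),(.677,.055),(.5555,.0365),(.5595,.0315)])
ml=np.array([(0,.048),(0,.048),(0,-.048),(.066,.048),(.066,.048),(.066,-.048),(.008,.118),(.008,.118),(.008,-.118),(.008,-.118),(0,0),(0,0)])
def T(p,X): c,s=np.cos(p[2]),np.sin(p[2]); return X@np.array([[c,s],[-s,c]])+p[:2]
for n,(W,L) in {'plate':(pc,pl),'marks':(mk,ml),'both':(np.r_[pc,mk],np.r_[pl,ml])}.items():
  r=least_squares(lambda p:(T(p,L)-W).ravel(),[.556,.033,1.6]); print(n,r.x.round(4),(r.fun.reshape(-1,2)*1000).round(1).tolist())
p=r.x
inv=lambda W:(np.atleast_2d(W)-p[:2])@np.array([[np.cos(p[2]),-np.sin(p[2])],[np.sin(p[2]),np.cos(p[2])]])
sp=atz('top',cp([(268,165),(271,370)]),.041); print('span',sp.round(4),np.degrees(np.arctan2(*(sp[0]-sp[1])[[1,0]])))
print('loaderframe span',inv(sp[:,:2]).round(4),'posts',inv([(.5165,-.1435),(.6104,-.1167)]).round(4))
q=atz('top',cp([(195,60),(201,160),(206,385),(216,478)]),.08);print('pins',q.round(3),inv(q[:,:2]).round(3))
print('yaw tool y', np.degrees(np.arctan2(-.938,.347)))
E
```

```text
plate [0.552  0.0351 1.6332] [[0.8, 1.0], [1.7, -1.6], [-1.2, -1.2], [-1.3, 1.8]]
marks [0.5552 0.0358 1.6408] [[-0.7, 1.4], [4.3, 2.4], [2.6, 1.1], [0.7, -2.7], [-2.3, 1.3], [2.5, -2.0], [3.9, -3.0], [-1.1, 0.0], [-0.7, 1.0], [-4.7, -3.0], [-0.3, -0.7], [-4.3, 4.3]]
both [0.5543 0.0355 1.6322] [[3.2, 1.4], [3.7, -1.2], [0.9, -0.7], [1.1, 2.3], [-1.6, 1.6], [3.4, 2.6], [1.7, 0.5], [0.3, -2.5], [-2.7, 1.5], [2.2, -2.6], [3.0, -2.2], [-2.0, 0.8], [-1.4, -0.2], [-5.4, -4.2], [-1.2, -1.0], [-5.2, 4.0]]
span [[ 0.6334  0.0022  0.041 ]
 [ 0.4842 -0.0007  0.041 ]] 1.123788501487801
loaderframe span [[-0.0381 -0.0769]
 [-0.0319  0.0722]] posts [[-0.1764  0.0487]
 [-0.1554 -0.0467]]
pins [[0.702 0.052 0.08 ]
 [0.631 0.047 0.08 ]
 [0.473 0.042 0.08 ]
 [0.408 0.035 0.08 ]] [[ 0.007 -0.149]
 [ 0.007 -0.077]
 [ 0.012  0.081]
 [ 0.008  0.146]]
yaw tool y -69.69875001378713
```

Emit:
move_arm(
  steps=[
    [[0,0,0],[0,0,0.0356]],
    [[0,0,0],[0,0,0.0356]],
    [[0,0,0],[0,0,0.0355]],
    [[0.0447,-0.0836,0.0175],[0,0,0]],
    [[0.0447,-0.0836,0.0175],[0,0,0]],
    [[0.0447,-0.0836,0.0175],[0,0,0]],
    [[0.0447,-0.0836,0.0175],[0,0,0]],
    [[0.0447,-0.0836,0.0175],[0,0,0]],
    [[0.0447,-0.0836,0.0175],[0,0,0]],
    [[0.0447,-0.0836,0.0175],[0,0,0]],
    [[0.0447,-0.0836,0.0175],[0,0,0]],
    [[0.0447,-0.0836,0.0175],[0,0,0]],
    [[0.0447,-0.0836,0.0175],[0,0,0]],
    [[0.0447,-0.0836,0.0175],[0,0,0]],
    [[0.0447,-0.0836,0.0175],[0,0,0]],
    [[0.0447,-0.0836,0.0175],[0,0,0]],
    [[0.0447,-0.0836,0.0175],[0,0,0]],
    [[0.0447,-0.0836,0.0175],[0,0,0]],
  ],
  grip=0.0,
)

```text
clock: 4.4
eef_pos: [0.5584, 0.0016, 0.1]
ee_rot: [[1.0, 0.018, 0.001], [0.018, -1.0, -0.0], [0.001, 0.0, -1.0]]
wrist_force: [1.6, -0.7, -0.4]
grip_width: 0.0426
grip_force: 0.0
```

Emit:
move_arm(
  steps=[
    [[-0.002,0.002,0.036],[0,0,0]],
    [[0,0,0.036],[0,0,0]],
    [[0,0,0.036],[0,0,0]],
    [[0,0,0.036],[0,0,0]],
    [[0,0,0],[0,0,0]],
  ],
)

```text
clock: 4.9
eef_pos: [0.5548, -0.0012, 0.0261]
ee_rot: [[1.0, 0.019, -0.004], [0.019, -1.0, -0.0], [-0.004, 0.0, -1.0]]
wrist_force: [-0.1, 0.3, 0.4]
grip_width: 0.0426
grip_force: 0.0
```

Emit:
move_arm(
  steps=[
    [[0,0,0],[0,0,0]],
    [[0,0,0],[0,0,0]],
    [[0,0,0],[0,0,0]],
    [[0,0,0],[0,0,0]],
    [[0,0,0],[0,0,0]],
    [[0,0,0],[0,0,0]],
  ],
  grip=-1,
)

```text
clock: 5.5
eef_pos: [0.5573, -0.001, 0.0292]
ee_rot: [[1.0, 0.018, 0.002], [0.018, -1.0, 0.0], [0.002, -0.0, -1.0]]
wrist_force: [-1.3, 0.4, 7.4]
grip_width: 0.0153
grip_force: 59.3
```

Emit:
move_arm(
  steps=[
    [[0,0,-0.04],[0,0,0]],
    [[0,0,-0.05],[0,0,0]],
    [[0,0,-0.06],[0,0,0]],
    [[0,0,-0.04],[0,0,0]],
    [[-0.0051,-0.0832,0],[0,0,0]],
    [[-0.0051,-0.0832,0],[0,0,0]],
    [[-0.0051,-0.0832,0],[0,0,0]],
    [[-0.0051,-0.0832,0],[0,0,0]],
    [[-0.0051,-0.0832,0],[0,0,0]],
    [[-0.0051,-0.0832,0],[0,0,0]],
    [[-0.0051,-0.0832,0],[0,0,0]],
    [[-0.0051,-0.0832,0],[0,0,0]],
    [[-0.0051,-0.0832,0],[0,0,0]],
    [[-0.0051,-0.0832,0],[0,0,0]],
    [[0,0,0],[0,0,0.0342]],
    [[0,0,0],[0,0,0.0341]],
    [[0,0,0],[0,0,0]],
    [[0,0,0],[0,0,0]],
  ],
)

```text
clock: 7.3
eef_pos: [0.5232, 0.4139, 0.1229]
ee_rot: [[0.981, -0.192, -0.0], [-0.192, -0.981, -0.001], [0.0, 0.001, -1.0]]
wrist_force: [0.3, -0.2, -1.2]
grip_width: 0.0149
grip_force: 59.0
```

```bash
python3 - <<'E'
from h import *
b,d=snap('top'); a,da=snap('scene')
cv2.imwrite('pics/c2.png',np.vstack([cv2.resize(b[150:280,60:260],None,fx=2.3,fy=2.3),cv2.resize(a[100:230,220:420],None,fx=2.2,fy=2.2)[:,:460] if 0 else cv2.resize(a[100:230,220:420],(460,299))])[:,:,::-1])
s=robot.state();print(s['eef_pos'],s['ee_rot'].round(3),s['grip_width'],s['grip_force'],s['wrist_force'])
for n in('top','scene'):
  for m in models.mark_of('spanner',n)[:2]:print(n,m)
E
```

```text
[0.52336111 0.41386798 0.1230572 ] [[ 0.981 -0.193  0.   ]
 [-0.193 -0.981 -0.   ]
 [ 0.     0.    -1.   ]] 0.015243791331547364 59.03008818626404 [-0.08653714 -0.72706755 -1.87191644]
top {'at': [0.5251, 0.4142, 0.124], 'confidence': 0.94}
top {'at': [0.6736, 0.0545, 0.0738], 'confidence': 0.65}
scene {'at': [0.5201, 0.4192, 0.1263], 'confidence': 0.43}
```

View pics/c2.png

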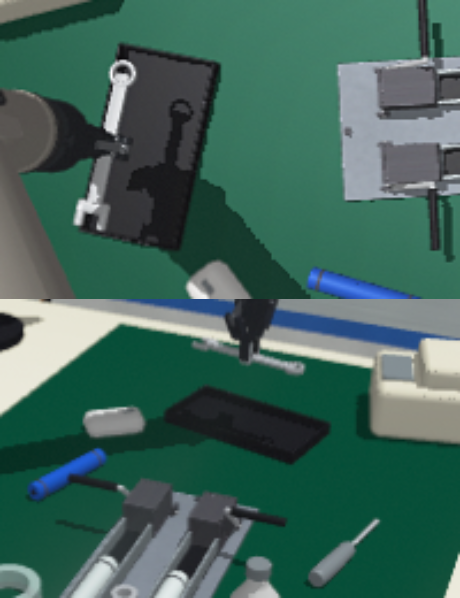

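The spanner is held level over the tray: the top crop shows it at (105,150), displaced by parallax, and the scene crop shows it at (250,355) above the tray at (247,425).

Emit:
move_arm(
  steps=[
    [[0.002,0,0.05],[0,0,0]],
    [[0,0,0.05],[0,0,0]],
    [[0,0,0.05],[0,0,0]],
    [[0,0,0.04],[0,0,0]],
    [[0,0,0.025],[0,0,0]],
    [[0,0,0.012],[0,0,0]],
    [[0,0,0],[0,0,0]],
    [[0,0,0],[0,0,0]],
  ],
)

```text
clock: 8.3
eef_pos: [0.5248, 0.4146, 0.0105]
ee_rot: [[0.981, -0.195, 0.001], [-0.195, -0.981, 0.001], [0.001, -0.001, -1.0]]
wrist_force: [-0.5, 0.6, -1.7]
grip_width: 0.015
grip_force: 59.0
```

Emit:
move_arm(
  steps=[
    [[0,0,0],[0,0,0]],
    [[0,0,0],[0,0,0]],
    [[0,0,0],[0,0,0]],
    [[0,0,0],[0,0,0]],
    [[0,0,-0.03],[0,0,0]],
    [[0,0,-0.07],[0,0,0]],
    [[0,0,-0.1],[0,0,0]],
    [[0,0,-0.1],[0,0,0]],
  ],
  grip=-0.2,
)

```text
clock: 9.1
eef_pos: [0.5238, 0.4139, 0.1619]
ee_rot: [[0.981, -0.195, -0.0], [-0.195, -0.981, -0.0], [-0.0, 0.0, -1.0]]
wrist_force: [1.0, 1.1, -0.5]
grip_width: 0.0342
grip_force: 0.0
```

Emit:
move_arm(
  steps=[
    [[0,0,0],[0,0,-0.0409]],
    [[0,0,0],[0,0,-0.0408]],
    [[0.0077,0.0892,0],[0,0,0]],
    [[0.0077,0.0892,0],[0,0,0]],
    [[0.0077,0.0892,0],[0,0,0]],
    [[0.0077,0.0892,0],[0,0,0]],
    [[0.0077,0.0892,0],[0,0,0]],
    [[0.0077,0.0892,0],[0,0,0]],
    [[0.0077,0.0892,0],[0,0,0]],
    [[0.0077,0.0892,0],[0,0,0]],
    [[0.0077,0.0892,0],[0,0,0]],
    [[0.0077,0.0892,0],[0,0,0]],
    [[0.0077,0.0892,0],[0,0,0]],
    [[0.0077,0.0892,0],[0,0,0]],
    [[0.0077,0.0892,0],[0,0,0]],
    [[0.0077,0.0892,0],[0,0,0]],
    [[0,0,0],[0,0,0]],
    [[0,0,0],[0,0,0]],
  ],
  grip=-1,
)

```text
clock: 10.9
eef_pos: [0.6157, -0.2075, 0.1604]
ee_rot: [[0.998, 0.058, 0.001], [0.058, -0.998, -0.0], [0.001, 0.0, -1.0]]
wrist_force: [0.2, 0.8, 1.0]
grip_width: 0.0001
grip_force: 0.0
```

```bash
python3 - <<'E'
from h import *
b,d=snap('top')
for n in('top',):
  for o in ('spanner','post_long','post_short','cup_a_lane','cup_b_lane','collar'):
    for m in models.mark_of(o,n)[:3]:print(o,np.round(m['at'],3),round(m['confidence'],2))
B=cv2.resize(b[140:270,90:370],None,fx=2.8,fy=2.8,interpolation=cv2.INTER_CUBIC)
cv2.imwrite('pics/c3.png',B[:,:,::-1])
s=robot.state();print(s['eef_pos'],s['ee_rot'].round(3),s['clock'])
E
```

```text
spanner [ 0.526  0.416 -0.   ] 0.63
post_long [ 0.518 -0.572  0.009] 0.9
post_long [ 0.249 -0.495  0.016] 0.73
post_long [ 0.515 -0.144  0.028] 0.68
post_short [ 0.61  -0.115  0.027] 0.74
cup_a_lane [0.502 0.026 0.012] 0.72
cup_b_lane [0.602 0.038 0.013] 0.73
cup_b_lane [ 0.733 -0.134 -0.002] 0.4
collar [0.527 0.414 0.   ] 0.68
collar [ 0.561 -0.124  0.006] 0.63
collar [0.597 0.107 0.03 ] 0.42
[ 0.61600034 -0.20457956  0.15975404] [[ 0.998  0.062  0.   ]
 [ 0.062 -0.998  0.   ]
 [ 0.    -0.    -1.   ]] 11.25
```

View pics/c3.png

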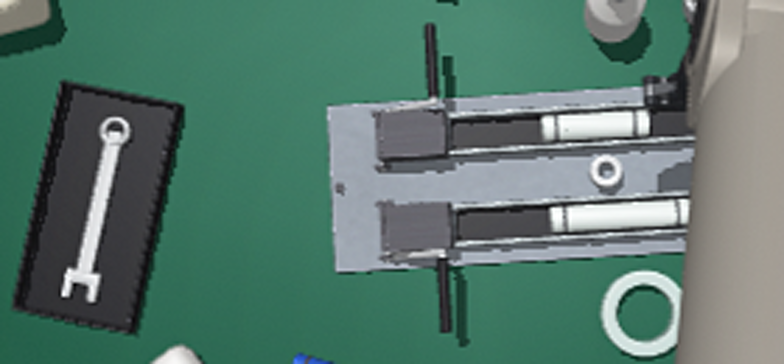

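The spanner lies flat in the tray at (97,215), the cups and posts have not moved, and the gripper is behind the short post at (655,90).

Emit:
move_arm(
  steps=[
    [[0,0,0.06],[0,0,0]],
    [[0,0,0.08],[0,0,0]],
    [[0,0,0.07],[0,0,0]],
    [[0,0,0.04],[0,0,0]],
    [[0,0,0.02],[0,0,0]],
    [[0,0,0],[0,0,0]],
  ],
)

```text
clock: 11.85
eef_pos: [0.6152, -0.2052, 0.0234]
ee_rot: [[0.998, 0.061, -0.002], [0.061, -0.998, 0.001], [-0.002, -0.001, -1.0]]
wrist_force: [0.2, 0.4, -0.6]
grip_width: 0.0001
grip_force: 0.0
```

Emit:
move_arm(
  steps=[
    [[0,-0.02,0],[0,0,0]],
    [[0,-0.02,0],[0,0,0]],
    [[0,-0.02,0],[0,0,0]],
    [[0,-0.02,0],[0,0,0]],
    [[0,-0.02,0],[0,0,0]],
    [[0,-0.02,0],[0,0,0]],
    [[0,-0.02,0],[0,0,0]],
    [[0,-0.02,0],[0,0,0]],
    [[0,-0.02,0],[0,0,0]],
    [[0,-0.02,0],[0,0,0]],
    [[0,-0.02,0],[0,0,0]],
    [[0,-0.02,0],[0,0,0]],
    [[0,-0.02,0],[0,0,0]],
    [[0,-0.02,0],[0,0,0]],
    [[0,-0.02,0],[0,0,0]],
    [[0,-0.02,0],[0,0,0]],
  ],
)

```text
clock: 13.45
eef_pos: [0.6061, -0.0453, 0.0246]
ee_rot: [[0.998, 0.061, -0.0], [0.061, -0.998, -0.0], [-0.0, 0.0, -1.0]]
wrist_force: [-0.2, -1.9, 1.4]
grip_width: -0.0004
grip_force: 0.9
```

```bash
cat > look.py <<'E'
from h import *
import sys
a,d=snap('scene'); b,db=snap('top')
for n in('scene','top'):
  for o in sys.argv[2:]:
    for m in models.mark_of(o,n)[:3]:
      w=np.array(m['at']); q=w[:2]-[.554,.0355]; c=np.array([[-.062,.998],[-.998,-.062]])@q
      if abs(c[0])<.3 and abs(c[1])<.2: print(n,o,w.round(3),'loader',c.round(3),round(m['confidence'],2))
A=cv2.resize(a[160:280,215:355],(560,480),interpolation=cv2.INTER_CUBIC)
cv2.imwrite('pics/'+sys.argv[1],A[:,:,::-1])
s=robot.state();print(s['eef_pos'].round(4),s['clock'])
E
python3 look.py c4.png post_short
```

```text
scene post_short [0.601 0.026 0.024] loader [-0.013 -0.046] 0.57
top post_short [0.599 0.025 0.024] loader [-0.014 -0.044] 0.56
[ 0.6059 -0.0454  0.0243] 13.65
```

View pics/c4.png

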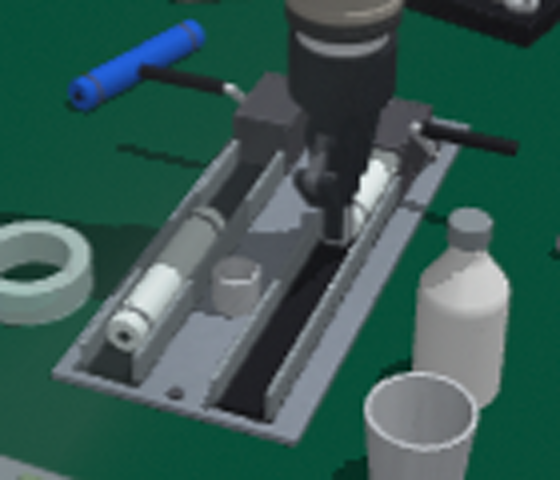

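The finger at (335,235) is pushing the short post, seen at (375,185), into its cup. It has about 24 mm left to go.

Emit:
move_arm(
  steps=[
    [[0,-0.015,0],[0,0,0]],
    [[0,-0.015,0],[0,0,0]],
    [[0,-0.01,0],[0,0,0]],
    [[0,-0.004,0],[0,0,0]],
    [[0,-0.004,0],[0,0,0]],
    [[0,0,0],[0,0,0]],
  ],
)

```text
clock: 14.25
eef_pos: [0.6047, -0.0219, 0.0246]
ee_rot: [[0.998, 0.061, 0.0], [0.061, -0.998, 0.0], [0.0, -0.0, -1.0]]
wrist_force: [-0.2, 0.0, 0.1]
grip_width: -0.0002
grip_force: 0.2
```

Emit:
move_arm(
  steps=[
    [[0,-0.004,0],[0,0,0]],
    [[0,0,0],[0,0,0]],
  ],
)

```text
clock: 14.45
eef_pos: [0.6045, -0.02, 0.0245]
ee_rot: [[0.998, 0.061, -0.0], [0.061, -0.998, 0.0], [-0.0, -0.0, -1.0]]
wrist_force: [-0.2, -0.7, 0.6]
grip_width: -0.0002
grip_force: 0.3
```

Emit:
move_arm(
  steps=[
    [[0,-0.004,0],[0,0,0]],
    [[0,-0.002,0],[0,0,0]],
    [[0,0,0],[0,0,0]],
  ],
)

```text
clock: 14.75
eef_pos: [0.6043, -0.0178, 0.0245]
ee_rot: [[0.998, 0.06, -0.0], [0.06, -0.998, -0.001], [-0.0, 0.001, -1.0]]
wrist_force: [0.5, -4.1, 0.2]
grip_width: 0.0002
grip_force: 1.5
```

Emit:
move_arm(
  steps=[
    [[0,-0.004,0],[0,0,0]],
    [[0,0,0],[0,0,0]],
  ],
)

```text
clock: 14.95
eef_pos: [0.6044, -0.0175, 0.0246]
ee_rot: [[0.998, 0.059, 0.0], [0.059, -0.998, -0.002], [-0.0, 0.002, -1.0]]
wrist_force: [0.0, -6.1, 1.5]
grip_width: 0.0001
grip_force: 3.5
```

Emit:
move_arm(
  steps=[
    [[0,0.02,0],[0,0,0]],
    [[0,0,-0.05],[0,0,0]],
    [[0,0,-0.08],[0,0,0]],
    [[0,0,-0.07],[0,0,0]],
    [[-0.0319,0.073,0],[0,0,0]],
    [[-0.0319,0.073,0],[0,0,0]],
    [[-0.0319,0.073,0],[0,0,0]],
    [[-0.0319,0.073,0],[0,0,0]],
    [[-0.0319,0.073,0],[0,0,0]],
    [[-0.0319,0.073,0],[0,0,0]],
    [[0,0,0],[0,0,0]],
    [[0,0,0],[0,0,0]],
    [[0,0,0],[0,0,0]],
  ],
)

```text
clock: 16.25
eef_pos: [0.5233, -0.2479, 0.1245]
ee_rot: [[0.998, 0.062, 0.0], [0.062, -0.998, 0.001], [0.001, -0.001, -1.0]]
wrist_force: [0.8, -0.4, 0.2]
grip_width: 0.0001
grip_force: 0.0
```

Emit:
move_arm(
  steps=[
    [[0,0.002,0.06],[0,0,0]],
    [[0,0,0.07],[0,0,0]],
    [[0,0,0.05],[0,0,0]],
    [[0,0,0.02],[0,0,0]],
    [[0,0,0],[0,0,0]],
  ],
)

```text
clock: 16.75
eef_pos: [0.5225, -0.2488, 0.0234]
ee_rot: [[0.998, 0.063, -0.002], [0.063, -0.998, 0.002], [-0.002, -0.002, -1.0]]
wrist_force: [-1.0, -0.7, -0.2]
grip_width: 0.0003
grip_force: 0.0
```

Emit:
move_arm(
  steps=[
    [[0,-0.02,0],[0,0,0]],
    [[0,-0.02,0],[0,0,0]],
    [[0,-0.02,0],[0,0,0]],
    [[0,-0.02,0],[0,0,0]],
    [[0,-0.02,0],[0,0,0]],
    [[0,-0.02,0],[0,0,0]],
    [[0,-0.02,0],[0,0,0]],
    [[0,-0.02,0],[0,0,0]],
    [[0,-0.02,0],[0,0,0]],
    [[0,-0.02,0],[0,0,0]],
    [[0,-0.02,0],[0,0,0]],
    [[0,-0.02,0],[0,0,0]],
    [[0,-0.02,0],[0,0,0]],
    [[0,-0.02,0],[0,0,0]],
    [[0,-0.02,0],[0,0,0]],
    [[0,-0.02,0],[0,0,0]],
    [[0,-0.015,0],[0,0,0]],
    [[0,-0.01,0],[0,0,0]],
  ],
)

```text
clock: 18.55
eef_pos: [0.5121, -0.0773, 0.0245]
ee_rot: [[0.998, 0.061, -0.0], [0.061, -0.998, 0.0], [-0.0, -0.0, -1.0]]
wrist_force: [-0.7, -3.1, 3.5]
grip_width: 0.0001
grip_force: 1.5
```

Emit:
move_arm(
  steps=[
    [[0,-0.01,0],[0,0,0]],
    [[0,-0.01,0],[0,0,0]],
    [[0,-0.004,0],[0,0,0]],
    [[0,-0.004,0],[0,0,0]],
    [[0,0,0],[0,0,0]],
  ],
)

```text
clock: 19.05
eef_pos: [0.5113, -0.0641, 0.0245]
ee_rot: [[0.998, 0.061, -0.0], [0.061, -0.998, 0.0], [-0.0, -0.0, -1.0]]
wrist_force: [0.0, -1.1, 0.7]
grip_width: 0.0001
grip_force: 0.4
```

Emit:
move_arm(
  steps=[
    [[0,-0.006,0],[0,0,0]],
    [[0,-0.004,0],[0,0,0]],
    [[0,0,0],[0,0,0]],
  ],
)

```text
clock: 19.35
eef_pos: [0.511, -0.059, 0.0245]
ee_rot: [[0.998, 0.061, -0.0], [0.061, -0.998, 0.0], [-0.0, -0.0, -1.0]]
wrist_force: [-0.2, -1.0, 0.6]
grip_width: -0.0
grip_force: 0.4
```

Emit:
move_arm(
  steps=[
    [[0,-0.004,0],[0,0,0]],
    [[0,-0.002,0],[0,0,0]],
    [[0,0,0],[0,0,0]],
  ],
)

```text
clock: 19.65
eef_pos: [0.5109, -0.0586, 0.0246]
ee_rot: [[0.998, 0.059, 0.0], [0.059, -0.998, -0.002], [0.0, 0.002, -1.0]]
wrist_force: [1.0, -7.5, 0.4]
grip_width: 0.0003
grip_force: 3.9
```

Emit:
move_arm(
  steps=[
    [[0,0.02,0],[0,0,0]],
    [[0,0,-0.05],[0,0,0]],
    [[0,0,-0.08],[0,0,0]],
    [[0,0,-0.08],[0,0,0]],
    [[0,0,-0.06],[0,0,0]],
    [[0.0703,-0.0262,0],[0,0,0]],
    [[0.0703,-0.0262,0],[0,0,0]],
    [[0.0703,-0.0262,0],[0,0,0]],
    [[0.0703,-0.0262,0],[0,0,0]],
    [[0.0703,-0.0262,0],[0,0,0]],
    [[0,0,0],[0,0,0]],
    [[0,0,0],[0,0,0]],
    [[0,0,0],[0,0,0]],
  ],
)

```text
clock: 20.95
eef_pos: [0.6818, 0.0088, 0.1591]
ee_rot: [[0.998, 0.06, -0.002], [0.06, -0.998, -0.0], [-0.002, 0.0, -1.0]]
wrist_force: [-0.4, -0.7, -0.4]
grip_width: -0.0001
grip_force: 0.0
```

```bash
python3 look.py c5.png post_short post_long cup_b_pin cup_a_pin cup_a_seat cup_b_seat
```

```text
scene post_short [0.6   0.054 0.025] loader [ 0.016 -0.047] 0.59
scene post_short [ 0.563 -0.128  0.006] loader [-0.164  0.001] 0.33
scene cup_b_pin [0.673 0.049 0.074] loader [ 0.006 -0.119] 0.86
scene cup_b_pin [ 0.748 -0.241  0.001] loader [-0.288 -0.176] 0.73
scene cup_a_pin [0.432 0.037 0.076] loader [0.009 0.121] 0.96
scene cup_a_seat [0.502 0.101 0.03 ] loader [0.069 0.048] 0.8
scene cup_b_seat [0.598 0.107 0.035] loader [ 0.068 -0.048] 0.98
top post_short [ 0.735 -0.134 -0.004] loader [-0.18 -0.17] 0.65
[0.683  0.0097 0.1595] 21.65
```

View pics/c5.png

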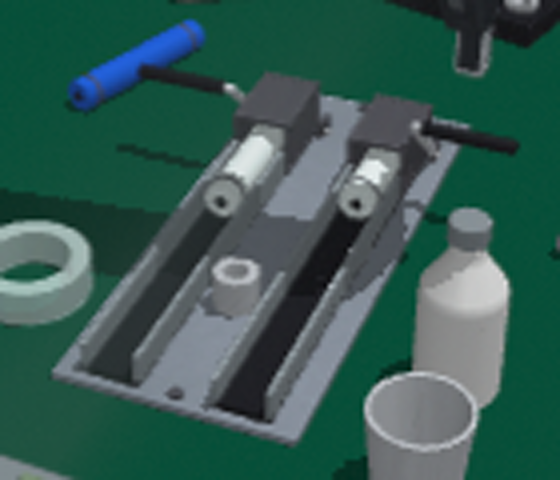

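Both posts are home in their lying cups: the long one at (245,175) and the short one at (370,185). The gripper is beside crank B.

Emit:
move_arm(
  steps=[
    [[0,0,0.05],[0,0,0]],
    [[0,0,0.08],[0,0,0]],
    [[0,0,0.065],[0,0,0]],
    [[0,0,0.02],[0,0,0]],
    [[0,0,0],[0,0,0]],
    [[0,-0.02,0],[0,0,0]],
    [[0,-0.016,0],[0,0,0]],
    [[0,-0.006,0],[0,0,0]],
  ],
)

```text
clock: 22.45
eef_pos: [0.6829, 0.0331, 0.054]
ee_rot: [[0.998, 0.063, 0.003], [0.063, -0.998, 0.001], [0.003, -0.001, -1.0]]
wrist_force: [1.0, -3.7, 4.2]
grip_width: -0.0001
grip_force: 2.4
```

Emit:
move_arm(
  steps=[
    [[0,-0.014,-0.0126],[0,0,0]],
    [[0,-0.0152,-0.0112],[0,0,0]],
    [[0,-0.0162,-0.0094],[0,0,0]],
    [[0,-0.0172,-0.0076],[0,0,0]],
    [[0,-0.018,-0.0058],[0,0,0]],
  ],
)

```text
clock: 22.95
eef_pos: [0.68, 0.0708, 0.0768]
ee_rot: [[0.998, 0.06, 0.002], [0.06, -0.998, -0.0], [0.002, 0.0, -1.0]]
wrist_force: [0.6, -2.6, 2.1]
grip_width: -0.0003
grip_force: 1.5
```

Emit:
move_arm(
  steps=[
    [[0,-0.0184,-0.004],[0,0,0]],
    [[0,-0.0188,-0.002],[0,0,0]],
    [[0,-0.0188,0],[0,0,0]],
    [[0,-0.0188,0.002],[0,0,0]],
    [[0,-0.0184,0.004],[0,0,0]],
    [[0,-0.018,0.0058],[0,0,0]],
    [[0,-0.012,0.005],[0,0,0]],
  ],
)

```text
clock: 23.65
eef_pos: [0.675, 0.134, 0.0693]
ee_rot: [[0.998, 0.062, -0.001], [0.062, -0.998, 0.001], [-0.001, -0.001, -1.0]]
wrist_force: [-0.4, -0.5, 0.7]
grip_width: 0.0003
grip_force: 0.2
```

Emit:
move_arm(
  steps=[
    [[0,-0.01,0.005],[0,0,0]],
    [[0,-0.01,0.005],[0,0,0]],
    [[0,-0.008,0.005],[0,0,0]],
    [[0,-0.008,0.005],[0,0,0]],
    [[0,-0.006,0.004],[0,0,0]],
    [[0,0,0],[0,0,0]],
  ],
)

```text
clock: 24.25
eef_pos: [0.674, 0.154, 0.0576]
ee_rot: [[0.998, 0.061, -0.0], [0.061, -0.998, 0.0], [-0.0, -0.0, -1.0]]
wrist_force: [-0.0, -0.3, 0.4]
grip_width: 0.0003
grip_force: 0.0
```

```bash
python3 look.py c6.png post_short post_long cup_b_pin cup_b_seat
```

```text
scene post_short [0.593 0.131 0.068] loader [ 0.093 -0.045] 0.61
scene cup_b_pin [0.662 0.177 0.075] loader [ 0.135 -0.116] 0.58
scene cup_b_seat [0.596 0.135 0.017] loader [ 0.096 -0.048] 0.81
top post_short [0.597 0.127 0.071] loader [ 0.088 -0.048] 0.6
top cup_b_seat [0.596 0.135 0.014] loader [ 0.097 -0.048] 0.53
[0.6743 0.1531 0.058 ] 24.75
```

View pics/c6.png

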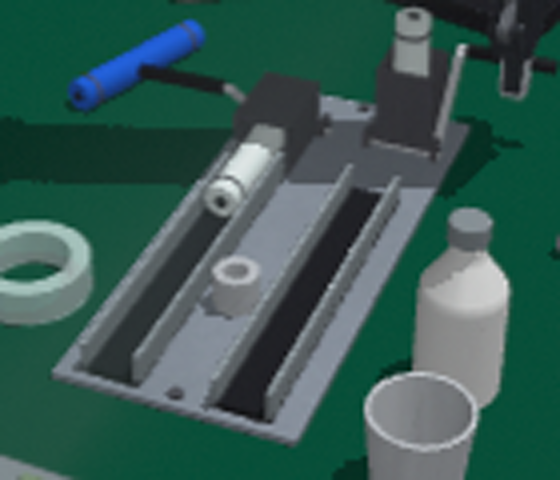

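Cup B is upright with the short post standing in it at (412,60).

Emit:
move_arm(
  steps=[
    [[0,0.03,0],[0,0,0]],
    [[0,0.03,0],[0,0,0]],
    [[0,0,-0.08],[0,0,0]],
    [[0,0,-0.1],[0,0,0]],
    [[0,0,-0.1],[0,0,0]],
    [[-0.0713,0.0326,0],[0,0,0]],
    [[-0.0713,0.0326,0],[0,0,0]],
    [[-0.0713,0.0326,0],[0,0,0]],
    [[-0.0713,0.0326,0],[0,0,0]],
    [[-0.0713,0.0326,0],[0,0,0]],
    [[-0.0713,0.0326,0],[0,0,0]],
    [[-0.0713,0.0326,0],[0,0,0]],
    [[0,0,0],[0,0,0]],
    [[0,0,0],[0,0,0]],
    [[0,0,0],[0,0,0]],
  ],
)

```text
clock: 26.25
eef_pos: [0.4349, -0.006, 0.1984]
ee_rot: [[0.998, 0.06, 0.001], [0.06, -0.998, 0.0], [0.001, -0.0, -1.0]]
wrist_force: [-0.2, 0.1, -0.5]
grip_width: -0.0001
grip_force: 0.0
```

Emit:
move_arm(
  steps=[
    [[0,0,0.06],[0,0,0]],
    [[0,0,0.09],[0,0,0]],
    [[0,0,0.08],[0,0,0]],
    [[0,0,0.045],[0,0,0]],
    [[0,0,0.016],[0,0,0]],
    [[0,0,0],[0,0,0]],
    [[0,0,0],[0,0,0]],
  ],
)

```text
clock: 26.95
eef_pos: [0.4351, -0.0055, 0.0532]
ee_rot: [[0.998, 0.061, 0.002], [0.061, -0.998, 0.0], [0.002, -0.0, -1.0]]
wrist_force: [0.1, 0.4, -0.1]
grip_width: 0.0
grip_force: 0.0
```

Emit:
move_arm(
  steps=[
    [[0,-0.016,0],[0,0,0]],
    [[0,-0.014,0],[0,0,0]],
    [[0,-0.008,0],[0,0,0]],
    [[0,-0.004,0],[0,0,0]],
    [[0,0,0],[0,0,0]],
  ],
)

```text
clock: 27.45
eef_pos: [0.4327, 0.0158, 0.0527]
ee_rot: [[0.998, 0.062, 0.0], [0.062, -0.998, 0.0], [0.0, -0.0, -1.0]]
wrist_force: [0.2, -0.5, 0.1]
grip_width: 0.0002
grip_force: 0.0
```

Emit:
move_arm(
  steps=[
    [[0,-0.004,0],[0,0,0]],
    [[0,-0.014,-0.0126],[0,0,0]],
    [[0,-0.0152,-0.0112],[0,0,0]],
    [[0,-0.0162,-0.0094],[0,0,0]],
    [[0,-0.0172,-0.0076],[0,0,0]],
    [[0,-0.018,-0.0058],[0,0,0]],
  ],
)

```text
clock: 28.05
eef_pos: [0.4302, 0.0567, 0.0764]
ee_rot: [[0.998, 0.059, 0.0], [0.059, -0.998, -0.001], [0.0, 0.001, -1.0]]
wrist_force: [1.0, -4.2, 3.2]
grip_width: -0.0002
grip_force: 1.9
```

Emit:
move_arm(
  steps=[
    [[0,-0.0184,-0.004],[0,0,0]],
    [[0,-0.0188,-0.002],[0,0,0]],
    [[0,-0.0188,0],[0,0,0]],
    [[0,-0.0188,0.002],[0,0,0]],
    [[0,-0.0184,0.004],[0,0,0]],
    [[0,-0.018,0.0058],[0,0,0]],
    [[0,-0.012,0.005],[0,0,0]],
  ],
)

```text
clock: 28.75
eef_pos: [0.4261, 0.1202, 0.0699]
ee_rot: [[0.998, 0.062, -0.0], [0.062, -0.998, 0.0], [-0.0, -0.0, -1.0]]
wrist_force: [0.3, -1.5, -0.1]
grip_width: 0.0001
grip_force: 0.3
```

Emit:
move_arm(
  steps=[
    [[0,-0.01,0.005],[0,0,0]],
    [[0,-0.01,0.005],[0,0,0]],
    [[0,-0.008,0.005],[0,0,0]],
    [[0,-0.008,0.005],[0,0,0]],
    [[0,-0.006,0.004],[0,0,0]],
    [[0,0,0],[0,0,0]],
  ],
)

```text
clock: 29.35
eef_pos: [0.425, 0.1404, 0.0581]
ee_rot: [[0.998, 0.061, -0.0], [0.061, -0.998, 0.0], [-0.0, -0.0, -1.0]]
wrist_force: [0.5, -0.4, -0.7]
grip_width: 0.0001
grip_force: 0.0
```

```bash
python3 look.py c7.png post_short post_long cup_a_pin cup_a_seat cup_b_seat
```

```text
scene post_short [0.594 0.131 0.067] loader [ 0.093 -0.046] 0.42
scene cup_a_pin [0.424 0.168 0.074] loader [0.14  0.121] 0.83
scene cup_a_pin [0.664 0.176 0.072] loader [ 0.134 -0.119] 0.21
scene cup_a_seat [0.503 0.129 0.015] loader [0.097 0.045] 0.61
scene cup_b_seat [0.593 0.134 0.017] loader [ 0.096 -0.045] 0.87
top post_long [0.499 0.132 0.091] loader [0.1   0.049] 0.75
top cup_a_seat [0.504 0.125 0.014] loader [0.092 0.045] 0.66
top cup_b_seat [0.594 0.136 0.013] loader [ 0.097 -0.047] 0.81
[0.4251 0.1399 0.0584] 29.95
```

View pics/c7.png

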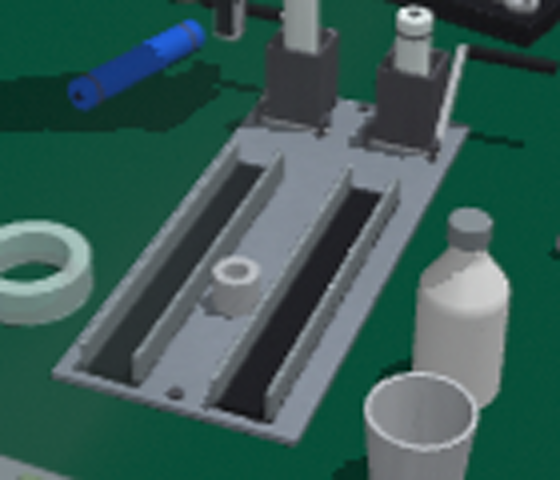

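Both cups are upright and the posts are standing in them at (302,30) and (414,40). Next I back away, rise clear, check and hand in.

Emit:
move_arm(
  steps=[
    [[0,0.03,0],[0,0,0]],
    [[0,0.03,0],[0,0,0]],
    [[0,0,-0.08],[0,0,0]],
    [[0,0,-0.1],[0,0,0]],
    [[0,0,-0.1],[0,0,0]],
    [[0,0.06,0],[0,0,0]],
    [[0,0.08,0],[0,0,0]],
    [[0,0.08,0],[0,0,0]],
    [[0,0,0],[0,0,0]],
    [[0,0,0],[0,0,0]],
    [[0,0,0],[0,0,0]],
  ],
)

```text
clock: 31.05
eef_pos: [0.4335, 0.0012, 0.1983]
ee_rot: [[0.998, 0.062, -0.0], [0.062, -0.998, 0.0], [-0.0, -0.0, -1.0]]
wrist_force: [-0.3, -0.1, 0.6]
grip_width: 0.0001
grip_force: 0.0
```

```bash
python3 look.py c8.png post_short post_long cup_a_pin cup_b_pin; python3 -c "
from h import *
print([m['at'] for m in models.mark_of('spanner','top')][:1]); robot.close_job()"
```

```text
scene post_short [0.593 0.132 0.067] loader [ 0.093 -0.045] 0.42
scene post_long [0.502 0.125 0.088] loader [0.093 0.047] 0.49
scene cup_a_pin [0.426 0.166 0.074] loader [0.138 0.12 ] 0.7
scene cup_b_pin [0.664 0.178 0.072] loader [ 0.135 -0.118] 0.57
top post_short [0.557 0.035 0.   ] loader [-0.001 -0.003] 0.67
top post_short [0.593 0.13  0.071] loader [ 0.092 -0.045] 0.61
top post_long [0.426 0.162 0.076] loader [0.134 0.12 ] 0.7
top cup_a_pin [0.429 0.162 0.072] loader [0.134 0.117] 0.57
top cup_b_pin [0.665 0.18  0.076] loader [ 0.138 -0.119] 0.8
[4.335e-01 3.000e-04 1.983e-01] 31.55
[[0.5299, 0.4148, -0.0024]]
the job is handed in; nothing more can be done
```

The job is handed in at about 31.6 s of the 72 s allowed: the spanner lies flat in the tray, and in the last camera check both posts stood in their upright cups (long in cup_a, short in cup_b); the hand-in gave no verdict.

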